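# Shut the lids of the two finished parts bins

## Task

The brass pins and the black caps are finished with for this order: gently push the clear lids of those two bins down with your fingertips until they are fully shut, flat on the rims. Leave the lid of the steel-nut bin standing open as it is, the job still needs it. Do not pinch the lids or pick anything up, and do not shift or lift the bins, the bottle, the jar or the loose black part.

Things in the scene. Friction and masses are not known exactly. Their poses are not given: they have to be found in the camera images.
- stand: Low sloping aluminium bin stand fixed to the bench, 426 mm wide (y), 157 mm deep. Origin at bench height under its middle; x points away from the robot, up the slope of 0.21 rad (12 deg); z up. Shelf top 50 mm above the bench at the middle. Three bins side by side on it, centres 140 mm apart; which stock is in which place varies. Ribs (14 mm) between bins, a lip front and rear.
- bin_pins: Grey bin of small BRASS pins (gold-coloured), 145 mm deep, 115 wide, 70 high, about 0.75 kg filled, loose on the sloping stand. Origin at the centre of its underside; z vertical, x level from its front (robot side, blank white card) to its rear (hinge side), y along the row; in this frame the bin is pitched 0.21 rad, rear higher.
- lid_pins (a joint): Clear lid of that bin, rad: 0 = shut, flat on the rim; grows as it opens, 1.9 at most; starts 1.3 to 1.8. Hinged on the bin's rear top edge, so an open lid stands up at the rear; elevation above level = value - 0.21. Stiff hinge, no latch: the lid stays where it is left; 0.5 to 1 N at 100 mm from the hinge moves it. To shut, push its rear (outer) face over towards the robot and down.
- lid_pins_hinge (a point): Middle of that lid's hinge line, 56 mm behind and 84 mm above the bin's origin (bin frame). Axes turn with the lid: y along the hinge, -x from hinge to free edge, z out of the outer face (up when shut). The lid is a flat plate 148 mm long, 115 wide, 4 thick: inner face at z = 0, outer face at z = 4 mm.
- lid_pins_edge (a point): Middle of that lid's free edge on its outer face, 148 mm from the hinge; axes as the hinge point. A lip there reaches 9 mm below the inner face, over the bin's front.
- bin_caps: Grey bin of BLACK plastic caps, 145 mm deep, 115 wide, 70 high, about 0.75 kg filled, loose on the sloping stand. Origin at the centre of its underside; z vertical, x level from its front (robot side, blank white card) to its rear (hinge side), y along the row; in this frame the bin is pitched 0.21 rad, rear higher.
- lid_caps (a joint): Clear lid of that bin, rad: 0 = shut, flat on the rim; grows as it opens, 1.9 at most; starts 1.3 to 1.8. Hinged on the bin's rear top edge, so an open lid stands up at the rear; elevation above level = value - 0.21. Stiff hinge, no latch: the lid stays where it is left; 0.5 to 1 N at 100 mm from the hinge moves it. To shut, push its rear (outer) face over towards the robot and down.
- lid_caps_hinge (a point): Middle of that lid's hinge line, 56 mm behind and 84 mm above the bin's origin (bin frame). Axes turn with the lid: y along the hinge, -x from hinge to free edge, z out of the outer face (up when shut). The lid is a flat plate 148 mm long, 115 wide, 4 thick: inner face at z = 0, outer face at z = 4 mm.
- lid_caps_edge (a point): Middle of that lid's free edge on its outer face, 148 mm from the hinge; axes as the hinge point. A lip there reaches 9 mm below the inner face, over the bin's front.
- bin_nuts: Grey bin of STEEL hex nuts (silver-grey), 145 mm deep, 115 wide, 70 high, about 0.75 kg filled, loose on the sloping stand. Origin at the centre of its underside; z vertical, x level from its front (robot side, blank white card) to its rear (hinge side), y along the row; in this frame the bin is pitched 0.21 rad, rear higher.
- lid_nuts (a joint): Clear lid of that bin, rad: 0 = shut, flat on the rim; grows as it opens, 1.9 at most; starts 1.3 to 1.8. Hinged on the bin's rear top edge, so an open lid stands up at the rear; elevation above level = value - 0.21. Stiff hinge, no latch: the lid stays where it is left; 0.5 to 1 N at 100 mm from the hinge moves it. To shut, push its rear (outer) face over towards the robot and down.
- lid_nuts_hinge (a point): Middle of that lid's hinge line, 56 mm behind and 84 mm above the bin's origin (bin frame). Axes turn with the lid: y along the hinge, -x from hinge to free edge, z out of the outer face (up when shut). The lid is a flat plate 148 mm long, 115 wide, 4 thick: inner face at z = 0, outer face at z = 4 mm.
- lid_nuts_edge (a point): Middle of that lid's free edge on its outer face, 148 mm from the hinge; axes as the hinge point. A lip there reaches 9 mm below the inner face, over the bin's front.
- glue: Loose red plastic bottle with white cap, 34 mm across, 95 mm high, standing on the bench beyond the stand's +y end. Origin at the centre of its base.
- jar: Loose white jar with grey cap, 66 mm across, 75 mm high, on the bench beyond the stand's -y end. Origin at the centre of its base.
- plunger: Loose black turned part standing on the bench beside the jar, robot side, 32 mm across, 46 mm high. Origin at the centre of its base.

How it is judged:
By the outcome, as a careful person would: the job done as asked, in the order asked, and still so for the second after the job is handed in, with the robot touching nothing.
It also fails if it takes over 58 s, if anything falls off the work surface, if the arm or the gripper's body presses on something with over 40 N, if the wrist force passes 120 N, or if a joint passes its speed limit or range.

## Robot

A 7-joint arm with a two-finger parallel gripper is mounted at the origin on the work surface. World frame = base frame: x ahead of the robot, y to its left, z up, the work surface at z = 0. Lengths are in m, angles in rad, forces in N, time in s.
With the tool pointing down it reaches from about 0.4 to 0.85 m from the base axis. Payload 10.4 kg.
Tool frame: the origin (TCP) lies midway between the tips of the shut fingers; the grasp point (between the pads) lies 19 mm behind it; z points along the fingers, y is the line along which they close (so a half turn about z gives the same grasp; the last joint's range is limited). The gripper opens to 87 mm and grips with 3 to 60 N. Pads are 19 mm wide; open, the fingers measure 117 mm over their backs; the gripper's body (75 mm by 190 mm) begins 51 mm behind the grasp point.
Start: joints at [1.199, 0.332, -0.065, 1.46, 0.022, 1.35, -0.088], TCP at [0.214, -0.587, 0.223] pointing down, gripper open.
Joint ranges: [-2.6, 2.6], [-0.5, 2.12], [-1.47, 1.34], [0.16, 2.42], [-1.27, 4.41], [0.06, 2.06], [-2.6, 2.6]. Speed limits (rad/s): [2.22, 2.22, 2.79, 2.79, 3.14, 3.14, 3.14].

## Interface

Orientations are given as a unit quaternion [x, y, z, w].
In Python, from plant import arm gives the robot as it stands.
- The arm moves only by the tool inch_along, called after "Call:" by a JSON object that holds its "fn" and its "kwargs". Schema: {"type":"object","properties":{"plan":{"type":"object","properties":{"x":{"type":"array","items":{"type":"number"},"minItems":1,"maxItems":8},"y":{"type":"array","items":{"type":"number"},"minItems":1,"maxItems":8},"z":{"type":"array","items":{"type":"number"},"minItems":1,"maxItems":8},"turn":{"type":"array","items":{"type":"number"},"minItems":1,"maxItems":8},"finger_gap":{"type":"array","items":{"type":"number"},"minItems":1,"maxItems":8}},"additionalProperties":false,"required":["x","y","z","turn","finger_gap"]},"force":{"type":"number"},"only":{"type":"string"},"quiet":{"type":"boolean"},"lines":{"type":"string"}},"required":["plan"],"additionalProperties":false}. plan is an object with one list for each field, all of the same length, 1 to 8, a row being the entries at one place: x, y, z (the shift in a scale on which 1.0 is 0.8 m), turn (a turn about the tool's z in a scale on which 1.0 is pi rad), finger_gap (the opening from 0.0 (shut) to 1.0 (fully open)); each row is the pose to reach, as a shift and turn from the pose commanded when the call began, along the tool's axes at that moment; what a row does not reach only later rows make up. A row lasts 1/8 s, in which the tool goes at most 0.0625 m and 0.188 rad, less where a joint would pass 70% of its speed; a pose out of reach is approached as far as the arm can. The fingers move at their own pace and stop on an object; force is the grip in N (left out, the last holds). Time passes only in rows, so rows that do not move let the fingers close. The tool returns the time, the measured TCP pose, the force, the opening and the grip force at its end. only (a regular expression) keeps the lines of the reply that match it, lines (a string "A,B") keeps lines A to B, and quiet returns only ok. A shift or turn number past 1, either way, is cut back to 1. Input that does not fit is refused with a message, and nothing moves.
- arm.observe(): the state, without advancing time (a new reading comes with each control period).
- arm.camera(name): name is "side" or "top"; returns the picture (400x640x3 uint8, blue, green, red); there is no depth.
- arm.camera_params(name): a dict with "fx", "fy", "cx", "cy" (pixels), "k1" (the pictures are not rectified: a ray, as slopes to the right and down, at radius r is drawn at 1 + k1 r^2 times it, then the intrinsics apply), "view" (4x4, takes a point from world to camera coordinates). Camera axes: x right, y down, z forward; pixel columns grow to the right and rows downward; lengths in m; the calibration is good to about 2 mm. A picture is of the moment at which its call begins. camera_params takes no time and is no camera call.
- arm.sign_off(): hands the job in; it is judged then, once.
The state is a dict: "time": time; "joint_positions": joint angles; "joint_vel": joint speeds; "joint_torque": joint torques, N m; "ee_pos": TCP position; "eef_rot": TCP orientation; "contact_force": force on the tool from outside, world axes, zero at the start; "ft_torque": the same for the moment, N m; "finger_gap": opening from 0.0 (shut) to 1.0 (fully open); "gripper_force": force on a finger pad.
Only numpy, scipy, OpenCV 4.12 (cv2) and the standard library are available. Lean on these libraries where they do the work, as an engineer would, in place of code of your own. Each camera call takes 0.05 s, during which the arm holds its last target. There are 200 camera calls.

## Working session

There is one attempt and no reset: what is moved stays moved. The work goes in short steps, Python scripts to look and compute and a tool call to move; the robot and the scene stay as the last step left them, time stands still between calls to the robot, and variables do not carry over. Pictures are saved under pics/ and viewed, at most 10 in all, crops included, and the job is handed in when it is done.

```bash
ls; mkdir -p pics; python3 - <<'E'
from plant import arm
import cv2
for n in("side","top"):
    cv2.imwrite(f"pics/{n}0.png",arm.camera(n)); p=arm.camera_params(n); print(n,p)
s=arm.observe(); print(s["time"],s["ee_pos"],s["eef_rot"],s["finger_gap"])
E
```

```text
pics
plant.py
side {'fx': 413.7477599091694, 'fy': 413.7477599091694, 'cx': 319.37967413761237, 'cy': 196.0833068007134, 'k1': -0.021362092980064522, 'view': array([[-0.99835746, -0.05634545, -0.01037132,  0.52714563],
       [-0.03432901,  0.73325592, -0.67908562,  0.06725509],
       [ 0.04586821, -0.67761416, -0.7339858 ,  0.90596611],
       [ 0.        ,  0.        ,  0.        ,  1.        ]])}
top {'fx': 484.06958230967365, 'fy': 484.06958230967365, 'cx': 325.8574768084286, 'cy': 199.5475177800189, 'k1': -0.017755725393657208, 'view': array([[ 0.01310068, -0.99990619,  0.00399743,  0.01586731],
       [-0.98592508, -0.01358368, -0.16663499,  0.51678417],
       [ 0.16667366, -0.00175813, -0.98601055,  1.04682504],
       [ 0.        ,  0.        ,  0.        ,  1.        ]])}
0.1 [ 0.21349395 -0.58702802  0.22183844] [ 9.84827436e-01  1.73535305e-01 -1.42877499e-04 -6.30922970e-04] 0.9999436054313935
```

View pics/side0.png

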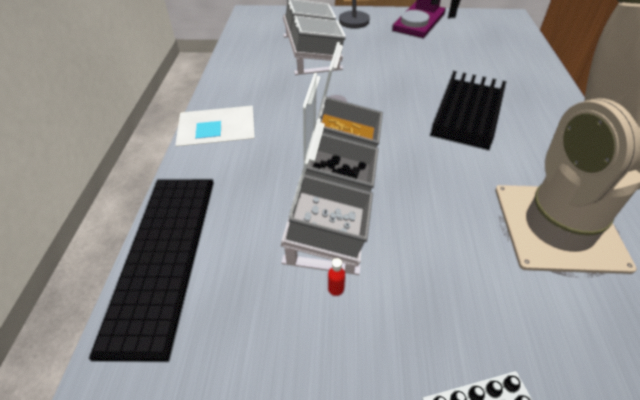

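View pics/top0.png

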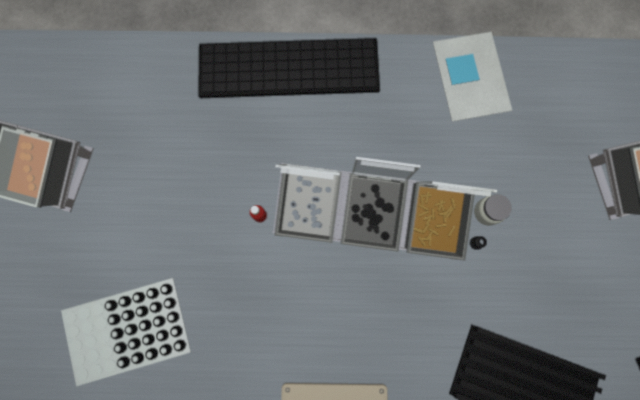

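The side view shows the bins in a row: nuts nearest (about 330,215), caps in the middle (340,160) and pins farthest (348,125), with the lids standing at the left. In the top view the nuts are at (308,203), caps at (375,210) and pins at (440,220). The row is slightly yawed, and the jar (493,208) and plunger (478,242) are beside the pins. I'll enlarge both for measuring.

```bash
python3 - <<'E'
import cv2
a=cv2.imread("pics/top0.png")[145:275,260:520]; cv2.imwrite("pics/topc.png",cv2.resize(a,None,fx=3,fy=3,interpolation=cv2.INTER_CUBIC))
a=cv2.imread("pics/side0.png")[30:180,280:400]; cv2.imwrite("pics/sidec.png",cv2.resize(a,None,fx=4,fy=4,interpolation=cv2.INTER_CUBIC))
E
```

```text
(no output)
```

View pics/topc.png

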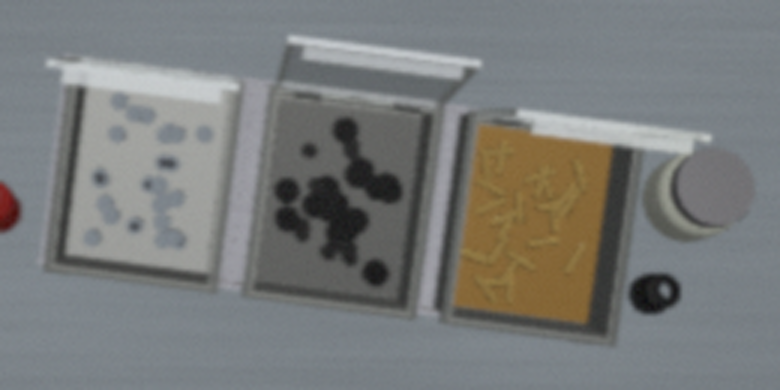

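View pics/sidec.png

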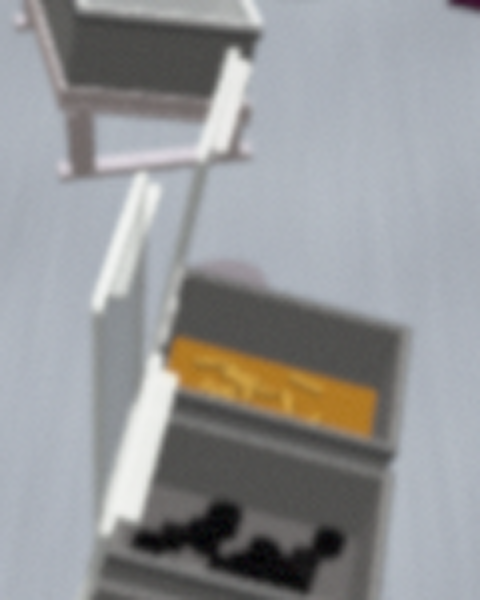

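The crops are sharp enough to mark the front rim corners and the outer corners of the lids' free edges in both views. I'll fit the stand pose and the lid angles to those.

```bash
cat > h.py <<'E'
import numpy as np
from scipy.optimize import least_squares
from plant import arm
P={n:arm.camera_params(n) for n in("side","top")}
def proj(n,X):
    p=P[n]; c=p["view"][:3,:3]@X+p["view"][:3,3]; s=c[:2]/c[2]; s=s*(1+p["k1"]*s@s)
    return np.array([p["fx"]*s[0]+p["cx"],p["fy"]*s[1]+p["cy"]])
S=.21; SL={"nuts":.14,"caps":0,"pins":-.14}
def world(st,v):
    c,s=np.cos(st[2]),np.sin(st[2]); return np.array([st[0]+c*v[0]-s*v[1],st[1]+s*v[0]+c*v[1],v[2]+st[3]])
def rim(st,b,side,off=(0,0)):   # front top corner
    x,z=-.0725+off[0],.07
    return world(st,(x*np.cos(S)-z*np.sin(S),SL[b]+side*.0575+off[1],x*np.sin(S)+z*np.cos(S)))
def lid(st,b,q,r=.148,side=0,off=(0,0),h=.004): # point on lid r from hinge
    e=q-S
    return world(st,(.056+off[0]*np.cos(S)-r*np.cos(e)+h*np.sin(e),SL[b]+side*.0575+off[1],.084+off[0]*np.sin(S)+r*np.sin(e)+h*np.cos(e)))
E
cat > fit.py <<'E'
from h import *
T=lambda u,v:np.array([260+u/3,145+v/3]); D=lambda u,v:np.array([280+u/4,30+v/4])
R=[("nuts",1,T(43,270)),("nuts",-1,T(215,292)),("caps",1,T(245,295)),("caps",-1,T(412,318)),("pins",1,T(442,320)),("pins",-1,T(615,343))]
RS=[("pins",-1,D(410,325)),("pins",1,D(390,462)),("caps",-1,D(392,478))]
L=[("top","nuts",1,T(47,63)),("top","nuts",-1,T(238,88)),("top","caps",1,T(288,38)),("top","caps",-1,T(482,64)),("top","pins",1,T(517,110)),("top","pins",-1,T(711,137)),
("side","caps",-1,D(146,174)),("side","caps",1,D(93,308)),("side","pins",-1,D(232,47)),("side","pins",1,D(198,158)),("side","nuts",-1,D(157,358)),("side","nuts",1,D(100,532))]
B=["nuts","caps","pins"]
def f(p):
    st=p[:4]; r=[]
    o={b:p[7+2*i:9+2*i] for i,b in enumerate(B)}; q={b:p[4+i] for i,b in enumerate(B)}
    r+=[proj("top",rim(st,b,s,o[b]))-m for b,s,m in R]
    r+=[proj("side",rim(st,b,s,o[b]))-m for b,s,m in RS]
    r+=[proj(n,lid(st,b,q[b],side=s,off=o[b]))-m for n,b,s,m in L]
    return np.concatenate(r+[p[7:]/.002,[(p[3]-.05)/.002]])
s=least_squares(f,[.52,-.1,-.13,.05,1.6,1.6,1.6]+[0]*6)
print(s.x.round(4)); print(s.fun.reshape(-1)[:42].reshape(-1,2).round(1).tolist())
st=s.x[:4]
for i,b in enumerate(B): print(b,lid(st,b,s.x[4+i],0,h=0).round(3),lid(st,b,s.x[4+i]).round(3),"shut",lid(st,b,0).round(3))
E
python3 fit.py
```

```text
[ 4.9270e-01 -8.0100e-02 -1.2310e-01  4.4800e-02  1.5327e+00  1.7496e+00
  1.5750e+00 -1.4000e-03  9.0000e-04 -5.0000e-04 -4.0000e-04  8.0000e-04
 -5.0000e-04]
[[1.5, -0.5], [-1.8, -0.4], [0.6, -0.1], [-0.8, -0.3], [1.1, 0.0], [-2.2, -0.2], [-0.1, 1.6], [1.1, -3.4], [0.3, -0.2], [-0.0, -0.9], [-0.1, -0.7], [0.3, -0.2], [-0.6, -0.3], [0.1, -0.2], [-0.4, -0.6], [-0.5, -0.0], [1.0, -0.3], [0.4, 0.5], [0.6, -0.5], [0.2, -0.6], [1.5, -0.5]]
nuts [0.566 0.052 0.129] [0.533 0.056 0.273] shut [0.421 0.07  0.102]
caps [ 0.548 -0.087  0.129] [ 0.548 -0.087  0.277] shut [ 0.404 -0.069  0.102]
pins [ 0.531 -0.226  0.129] [ 0.505 -0.223  0.275] shut [ 0.387 -0.208  0.102]
```

```bash
cat >> h.py <<'E'
from scipy.spatial.transform import Rotation as Ro
ST=[.4927,-.0801,-.1231,.0448]
def tcp(b,e_or_q,r=.125,gap=0): # TCP (tool y along stand x, fingers shut) pushing at r with front lower corner (rear corner if e<0)
    q=e_or_q; a=lid(ST,b,q,r,h=.004+gap); sx=.013 if q-S>0 else -.013
    return a+sx*np.array([np.cos(ST[2]),np.sin(ST[2]),0])
def shift(X,p=None,quat=None,yaw=True):
    s=arm.observe(); p=s["ee_pos"] if p is None else p; R=Ro.from_quat(s["eef_rot"] if quat is None else quat).as_matrix()
    t=0
    if yaw: t=-(ST[2]-np.arctan2(R[1,1],R[0,1]))
    return (R.T@(np.array(X)-p)).round(3).tolist(),round(float(t),3)
E
python3 - <<'E'
from h import *
print(shift([.4,-.587+.1,.37])); 
a=tcp("pins",1.575,gap=.04); print(a,shift([a[0],a[1],.37])); print(shift(a))
E
```

```text
([0.209, -0.03, -0.148], -1.099)
[ 0.56138291 -0.22966533  0.26015358] ([0.449, -0.217, -0.148], -1.099)
([0.449, -0.217, -0.038], -1.099)
```

Units first: shifts go in shares of 0.8 m and turns go in shares of pi rad. So 0.35 m / 0.8 = 0.4375, 0.3 m / 0.8 = 0.375, -1.099 rad / 3.1416 = -0.3498.

Call:
{"fn": "inch_along", "kwargs": {"plan": {"x": [0,0.05,0.1125,0.1875,0.25,0.3125,0.375,0.4375],"y": [0,0,-0.025,-0.05,-0.075,-0.1125,-0.15,-0.1875],"z": [-0.075,-0.15,-0.185,-0.185,-0.185,-0.185,-0.185,-0.185],"turn": [-0.0573,-0.1146,-0.1751,-0.2324,-0.2897,-0.3498,-0.3498,-0.3498],"finger_gap": [0,0,0,0,0,0,0,0]}}}

```text
time: 1.1
ee_pos: [0.4921, -0.3252, 0.3703]
eef_rot: [0.749, 0.662, -0.0, -0.0]
contact_force: [0.2, 0.7, 0.1]
finger_gap: 0.167
gripper_force: 0.0
```

```bash
python3 - <<'E'
from h import *
a=tcp("pins",1.575,gap=.04); print(a,shift([a[0],a[1],.37])); print(shift(a))
E
```

```text
[ 0.56138291 -0.22966533  0.26015358] ([0.103, 0.057, 0.0], -0.0)
([0.103, 0.057, 0.11], -0.0)
```

In the tool's units: 0.11 m / 0.8 = 0.1375, 0.103 m / 0.8 = 0.1288.

Call:
{"fn": "inch_along", "kwargs": {"plan": {"x": [0.0625,0.1288,0.1288,0.1288,0.1288,0.1288],"y": [0.0375,0.0713,0.0713,0.0713,0.0713,0.0713],"z": [0,0,0.0625,0.125,0.1375,0.1375],"turn": [0,0,0,0,0,0],"finger_gap": [0,0,0,0,0,0]}}}

```text
time: 1.85
ee_pos: [0.5606, -0.2318, 0.2613]
eef_rot: [0.749, 0.662, 0.0, 0.0]
contact_force: [0.3, 0.7, 1.0]
finger_gap: 0.002
gripper_force: 0.0
```

```bash
python3 - <<'E'
from h import *
import cv2
print(shift(tcp("pins",1.575,gap=.04)))
p0=tcp("pins",1.575,gap=.04)
for q in (1.575,1.3,1.1,.9,.7,.5,.3,.22,.1,0): print(q,shift(tcp("pins",q),p=p0)[0])
a=arm.camera("side")[30:180,280:400]; b=arm.camera("top")[120:270,380:520]
cv2.imwrite("pics/c1.png",cv2.resize(np.hstack([a,b]),None,fx=3,fy=3,interpolation=cv2.INTER_CUBIC))
E
```

```text
([0.002, 0.001, 0.001], -0.0)
1.575 [-0.0, -0.039, 0.008]
1.3 [-0.0, -0.072, 0.019]
1.1 [-0.0, -0.093, 0.032]
0.9 [-0.0, -0.111, 0.049]
0.7 [-0.0, -0.126, 0.069]
0.5 [-0.0, -0.136, 0.092]
0.3 [-0.0, -0.142, 0.116]
0.22 [-0.0, -0.142, 0.126]
0.1 [-0.0, -0.168, 0.141]
0 [-0.0, -0.167, 0.153]
```

View pics/c1.png

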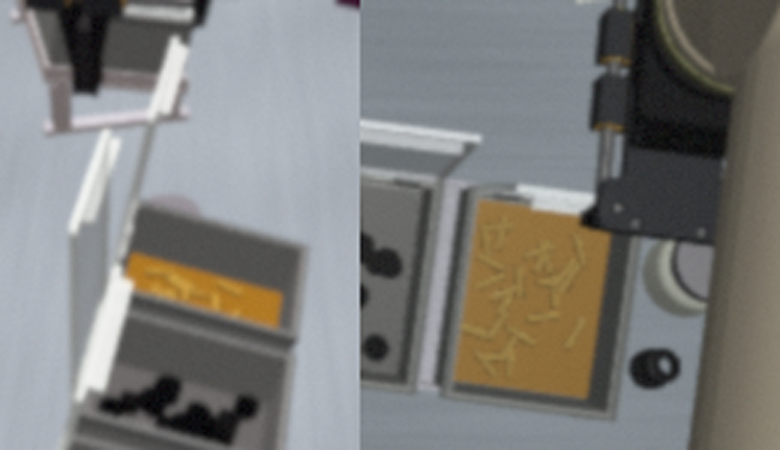

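The fingers are clear behind the pins lid in both pictures: their tips are at about (85,90) in the left half, right of and beyond the lid edge. The body stays off the caps lid. Next I push along the arc.

In the tool's units: -0.093 m / 0.8 = -0.1163, -0.02 m / 0.8 = -0.025.

Call:
{"fn": "inch_along", "kwargs": {"plan": {"x": [0,0,0,0,0,0,0,0],"y": [-0.025,-0.0438,-0.0563,-0.0688,-0.0813,-0.09,-0.1025,-0.1163],"z": [0.005,0.0088,0.0113,0.015,0.02,0.0238,0.0313,0.04],"turn": [0,0,0,0,0,0,0,0],"finger_gap": [0,0,0,0,0,0,0,0]}}}

```text
time: 2.95
ee_pos: [0.4676, -0.22, 0.228]
eef_rot: [0.749, 0.662, 0.0, -0.0]
contact_force: [0.1, -0.3, 0.5]
finger_gap: 0.006
gripper_force: 0.3
```

```bash
python3 - <<'E'
from h import *
for q in (1.1,.9,.7,.5,.3,.22,.1,0): print(q,shift(tcp("pins",q))[0])
E
```

```text
1.1 [0.002, 0.001, -0.0]
0.9 [0.002, -0.017, 0.017]
0.7 [0.002, -0.032, 0.037]
0.5 [0.002, -0.042, 0.06]
0.3 [0.002, -0.047, 0.084]
0.22 [0.002, -0.048, 0.094]
0.1 [0.002, -0.074, 0.109]
0 [0.002, -0.072, 0.121]
```

In the tool's units: 0.084 m / 0.8 = 0.105, 0.072 m / 0.8 = 0.09.

Call:
{"fn": "inch_along", "kwargs": {"plan": {"x": [0,0,0,0,0,0,0,0],"y": [-0.0113,-0.0213,-0.0313,-0.04,-0.0475,-0.0525,-0.0563,-0.06],"z": [0.01,0.0213,0.0338,0.0463,0.0613,0.075,0.09,0.105],"turn": [0,0,0,0,0,0,0,0],"finger_gap": [0,0,0,0,0,0,0,0]}}}

```text
time: 3.95
ee_pos: [0.4205, -0.2142, 0.1437]
eef_rot: [0.749, 0.662, 0.0, 0.0]
contact_force: [-0.0, 0.1, 0.5]
finger_gap: 0.004
gripper_force: 0.2
```

Call:
{"fn": "inch_along", "kwargs": {"plan": {"x": [0,0,0,0],"y": [-0.0013,-0.0025,-0.0025,-0.0025],"z": [0.0125,0.02,0.0275,0.0275],"turn": [0,0,0,0],"finger_gap": [0,0,0,0]}}}

```text
time: 4.45
ee_pos: [0.4184, -0.2139, 0.1222]
eef_rot: [0.749, 0.662, -0.0, -0.0]
contact_force: [0.9, -0.6, 0.5]
finger_gap: 0.005
gripper_force: 0.0
```

```bash
python3 - <<'E'
from h import *
import cv2
print(shift(tcp("pins",0))[0])
a=arm.camera("side")[50:200,270:400]; b=arm.camera("top")[120:270,380:520]
cv2.imwrite("pics/c2.png",cv2.resize(np.hstack([a,b]),None,fx=2.9,fy=2.9,interpolation=cv2.INTER_CUBIC))
E
```

```text
[0.002, -0.023, 0.016]
```

View pics/c2.png

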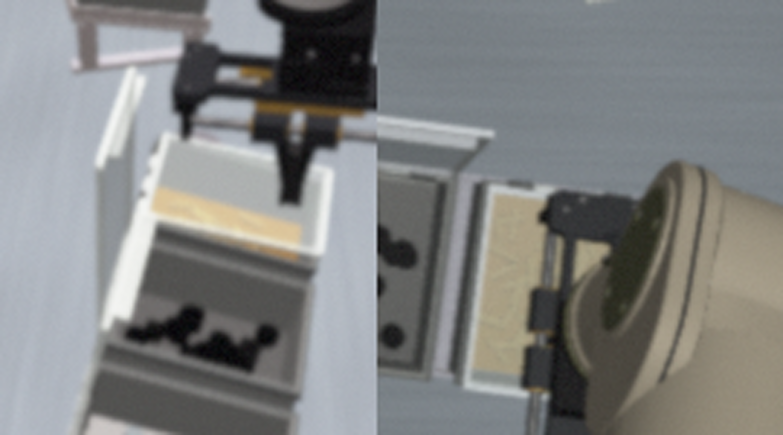

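The pins lid is nearly flat: white rim from (160,140) to (325,255) in the left half, fingertips on it at (290,200). I press on in small steps.

In the tool's units: 0.006 m / 0.8 = 0.0075, 0.003 m / 0.8 = 0.0038.

Call:
{"fn": "inch_along", "kwargs": {"plan": {"x": [0,0,0],"y": [0,0,0],"z": [0.0038,0.0075,0.0075],"turn": [0,0,0],"finger_gap": [0,0,0]}}}

```text
time: 4.92
ee_pos: [0.4184, -0.214, 0.1163]
eef_rot: [0.749, 0.662, -0.0, -0.0]
contact_force: [-1.1, -0.2, -0.4]
finger_gap: 0.004
gripper_force: 0.0
```

Call:
{"fn": "inch_along", "kwargs": {"plan": {"x": [0,0,0],"y": [0,0,0],"z": [0.0025,0.0038,0.0038],"turn": [0,0,0],"finger_gap": [0,0,0]}}}

```text
time: 5.3
ee_pos: [0.4188, -0.2141, 0.1144]
eef_rot: [0.749, 0.662, -0.0, 0.0]
contact_force: [-2.5, 1.2, 10.2]
finger_gap: 0.006
gripper_force: 5.1
```

In the tool's units: -0.25 m / 0.8 = -0.3125, -0.21 m / 0.8 = -0.2625.

Call:
{"fn": "inch_along", "kwargs": {"plan": {"x": [0,0,0,0,0,0,0,0],"y": [0,0,0,0,0.05,0.125,0.2,0.2],"z": [-0.0375,-0.1125,-0.1875,-0.2625,-0.3125,-0.3125,-0.3125,-0.3125],"turn": [0,0,0,0,0,0,0,0],"finger_gap": [0,0,0,0,0,0,0,0]}}}

```text
time: 6.3
ee_pos: [0.5799, -0.2333, 0.3585]
eef_rot: [0.749, 0.663, -0.0, -0.004]
contact_force: [-1.4, 0.3, 0.4]
finger_gap: 0.009
gripper_force: 0.0
```

```bash
python3 - <<'E'
from h import *
import cv2
a=tcp("caps",1.75,gap=.04); print(a,shift(a))
a=arm.camera("side")[50:200,270:400]; b=arm.camera("top")[120:270,380:520]
cv2.imwrite("pics/c3.png",cv2.resize(np.hstack([a,b]),None,fx=2.9,fy=2.9,interpolation=cv2.INTER_CUBIC))
E
```

```text
[ 0.60100439 -0.09350003  0.25509555] ([0.141, 0.005, 0.104], 0.002)
```

View pics/c3.png

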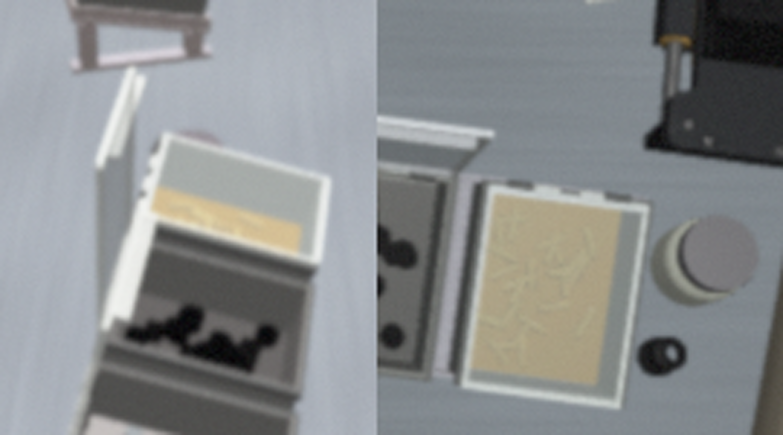

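The pins lid lies flat all round its rim, its front edge running from (462,388) to (620,405) in the right half. Bin, jar and plunger have not moved. On to the caps lid.

In the tool's units: 0.141 m / 0.8 = 0.1763, 0.104 m / 0.8 = 0.13, 0.002 rad / 3.1416 = 0.0006.

Call:
{"fn": "inch_along", "kwargs": {"plan": {"x": [0.0625,0.125,0.1763,0.1763,0.1763,0.1763,0.1763],"y": [0.0063,0.0063,0.0063,0.0063,0.0063,0.0063,0.0063],"z": [0,0,0,0.0625,0.125,0.13,0.13],"turn": [0.0006,0.0006,0.0006,0.0006,0.0006,0.0006,0.0006],"finger_gap": [0,0,0,0,0,0,0]}}}

```text
time: 7.28
ee_pos: [0.5998, -0.0948, 0.2622]
eef_rot: [0.75, 0.661, 0.001, 0.001]
contact_force: [0.2, 0.5, 0.5]
finger_gap: 0.008
gripper_force: 0.0
```

```bash
python3 - <<'E'
from h import *
for q in (0,.05,.1):print(q,[proj("top",lid(ST,"pins",q,side=s)).round(1) for s in(1,-1)],[proj("side",lid(ST,"pins",q,side=s)).round(1) for s in(1,-1)])
print("meas",380+85/2.9,120+388/2.9,380+243/2.9,120+405/2.9,"side",270+315/2.9,50+262/2.9,270+330/2.9,50+177/2.9)
for q in (1.75,1.5,1.3,1.1,.9,.7,.5,.3,.22): print(q,shift(tcp("caps",q))[0])
E
```

```text
0 [array([408.2, 253.9]), array([462.8, 261.4])] [array([380.9, 141.3]), array([384.5, 112. ])]
0.05 [array([408.8, 254.3]), array([463.8, 261.8])] [array([381.7, 138.9]), array([385.3, 109.6])]
0.1 [array([409.4, 254.4]), array([464.8, 262. ])] [array([382.4, 136.4]), array([385.9, 107.1])]
meas 409.3103448275862 253.79310344827587 463.7931034482759 259.65517241379314 side 378.62068965517244 140.34482758620692 383.7931034482759 111.0344827586207
1.75 [0.001, -0.039, 0.008]
1.5 [0.001, -0.07, 0.012]
1.3 [0.001, -0.093, 0.02]
1.1 [0.001, -0.115, 0.033]
0.9 [0.001, -0.133, 0.05]
0.7 [0.001, -0.148, 0.071]
0.5 [0.001, -0.158, 0.093]
0.3 [0.001, -0.164, 0.118]
0.22 [0.001, -0.164, 0.128]
```

In the tool's units: -0.104 m / 0.8 = -0.13, -0.02 m / 0.8 = -0.025.

Call:
{"fn": "inch_along", "kwargs": {"plan": {"x": [0,0,0,0,0,0,0,0],"y": [-0.025,-0.0425,-0.0575,-0.0725,-0.0875,-0.1025,-0.1163,-0.13],"z": [0.0088,0.01,0.0113,0.0125,0.015,0.02,0.025,0.0325],"turn": [0,0,0,0,0,0,0,0],"finger_gap": [0,0,0,0,0,0,0,0]}}}

```text
time: 8.28
ee_pos: [0.4957, -0.0813, 0.2332]
eef_rot: [0.75, 0.662, -0.0, 0.0]
contact_force: [-0.0, -0.3, -0.3]
finger_gap: 0.005
gripper_force: 0.3
```

Call:
{"fn": "inch_along", "kwargs": {"plan": {"x": [0,0,0,0,0,0,0,0],"y": [-0.0138,-0.025,-0.0363,-0.0463,-0.055,-0.0625,-0.0675,-0.0713],"z": [0.0088,0.0188,0.03,0.0425,0.0563,0.07,0.0838,0.0988],"turn": [0,0,0,0,0,0,0,0],"finger_gap": [0,0,0,0,0,0,0,0]}}}

```text
time: 9.28
ee_pos: [0.4397, -0.0742, 0.1538]
eef_rot: [0.75, 0.662, -0.0, 0.0]
contact_force: [-0.2, -0.4, 0.8]
finger_gap: 0.003
gripper_force: 0.2
```

Call:
{"fn": "inch_along", "kwargs": {"plan": {"x": [0,0,0,0,0],"y": [-0.0025,-0.0038,-0.0038,-0.0038,-0.0038],"z": [0.015,0.025,0.0325,0.0388,0.0388],"turn": [0,0,0,0,0],"finger_gap": [0,0,0,0,0]}}}

```text
time: 9.9
ee_pos: [0.4368, -0.0738, 0.1233]
eef_rot: [0.75, 0.662, -0.0, -0.0]
contact_force: [-0.4, 0.8, 0.0]
finger_gap: 0.004
gripper_force: 0.0
```

```bash
python3 -c "
from h import *
print(shift(tcp('caps',0)))"
```

```text
([0.001, -0.024, 0.017], -0.002)
```

In the tool's units: 0.0065 m / 0.8 = 0.0081, 0.006 m / 0.8 = 0.0075.

Call:
{"fn": "inch_along", "kwargs": {"plan": {"x": [0,0,0,0],"y": [0,0,0,0],"z": [0.0038,0.0075,0.0081,0.0081],"turn": [0,0,0,0],"finger_gap": [0,0,0,0]}}}

```text
time: 10.4
ee_pos: [0.4368, -0.0739, 0.117]
eef_rot: [0.75, 0.662, -0.0, -0.0]
contact_force: [-0.9, 0.2, 0.1]
finger_gap: 0.008
gripper_force: 0.0
```

Call:
{"fn": "inch_along", "kwargs": {"plan": {"x": [0,0,0],"y": [0,0,0],"z": [0.0013,0.0031,0.0031],"turn": [0,0,0],"finger_gap": [0,0,0]}}}

```text
time: 10.78
ee_pos: [0.4372, -0.0739, 0.1149]
eef_rot: [0.75, 0.662, 0.0, 0.0]
contact_force: [-1.1, 0.2, 5.1]
finger_gap: 0.008
gripper_force: 2.8
```

In the tool's units: 0.001 m / 0.8 = 0.0013.

Call:
{"fn": "inch_along", "kwargs": {"plan": {"x": [0,0],"y": [0,0],"z": [0.0013,0.0013],"turn": [0,0],"finger_gap": [0,0]}}}

```text
time: 11.02
ee_pos: [0.4373, -0.0739, 0.1146]
eef_rot: [0.75, 0.662, 0.0, 0.0]
contact_force: [-5.0, 0.7, 13.2]
finger_gap: 0.001
gripper_force: 7.1
```

Call:
{"fn": "inch_along", "kwargs": {"plan": {"x": [0,0,0,0,-0.0625,-0.125,-0.1875,-0.2625],"y": [0,0,0,0,0,0,0,0],"z": [-0.0375,-0.1125,-0.1875,-0.2625,-0.3125,-0.3125,-0.3125,-0.3125],"turn": [0,0,0,0,0,0,0,0],"finger_gap": [0,0,0,0,0,0,0,0]}}}

```text
time: 12.02
ee_pos: [0.4106, -0.2833, 0.3637]
eef_rot: [0.749, 0.662, 0.0, 0.0]
contact_force: [1.3, -0.3, 0.1]
finger_gap: 0.007
gripper_force: 0.0
```

Call:
{"fn": "inch_along", "kwargs": {"plan": {"x": [-0.0625,-0.125,-0.125],"y": [0,0,0],"z": [0,0,0],"turn": [0,0,0],"finger_gap": [0,0,0]}}}

```text
time: 12.4
ee_pos: [0.3962, -0.3852, 0.3621]
eef_rot: [0.752, 0.659, -0.001, -0.001]
contact_force: [0.1, 0.3, -0.3]
finger_gap: 0.006
gripper_force: 0.0
```

```bash
python3 - <<'E'
from h import *
import cv2
a=arm.camera("side")[60:280,270:400]; b=arm.camera("top")[130:270,250:520]
cv2.imwrite("pics/s4.png",cv2.resize(a,None,fx=2.7,fy=2.7,interpolation=cv2.INTER_CUBIC))
cv2.imwrite("pics/t4.png",cv2.resize(b,None,fx=2.9,fy=2.9,interpolation=cv2.INTER_CUBIC))
E
```

```text
(no output)
```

View pics/s4.png

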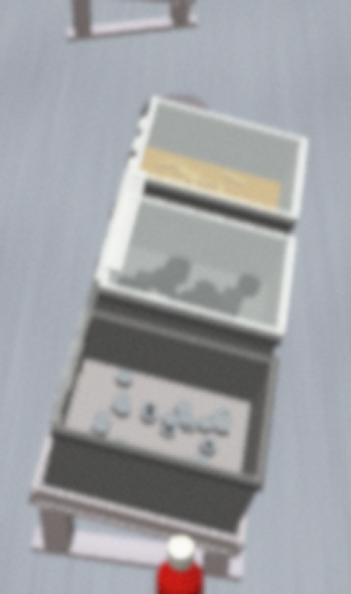

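View pics/t4.png

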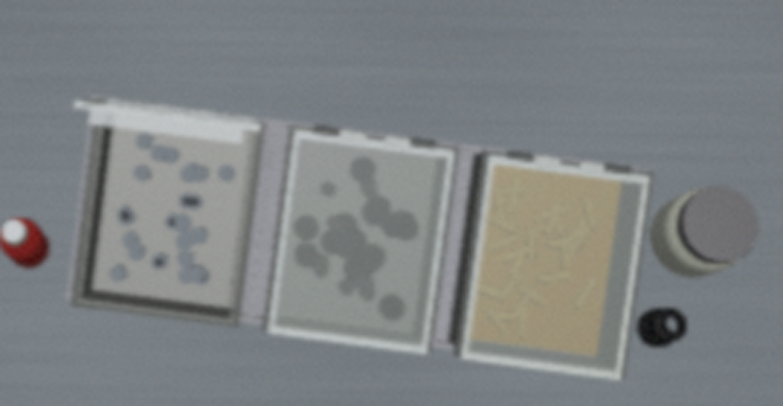

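Both pictures show the caps and pins lids flat on their rims (top view: front edges (268,332)-(428,350) and (460,355)-(620,378)). The nut lid still stands open at (75,103)-(260,127), and the bottle, jar and plunger are where they were. I'm handing in.

```bash
python3 -c "
from plant import arm
print(arm.sign_off())"
```

```text
the job is handed in; nothing more can be done
None
```

The lids of the brass-pin and black-cap bins are shut flat on their rims, the steel-nut lid still stands open, nothing else looked moved in the final pictures, and the job is handed in.

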